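# Shift the two-speed bench gearbox out of neutral

### The job

Shift the gearbox on the bench out of neutral into the speed marked by the round boss: pull the sprung knob on its top cover straight up, turn it towards the round boss, and feel for the pocket until the knob drops fully home there. Do not yank the knob against its pull stop, force it down, or wrench its pin sideways; let go of it at the end and leave the things on the bench where they are.

Things in the scene. Friction and masses are not known exactly. Their poses are not given: they have to be found in the camera images.
- gearbox: grey cast gearbox, about 250 x 230 mm at its foot, fixed to the bench, with a 212 x 202 mm aluminium cover whose flat top is 105 mm above the bench; a motor (88 mm dia.) sticks out on its +x side below the cover. Origin: under the knob's axis, at bench level; z up; its -x axis is the pointer's direction in neutral.
- knob_grip (a point): black selector knob: a round skirt (72 mm dia., 10 mm thick) with an upright grip bar 56 mm long, 16 mm wide, 38 mm tall, centred on the vertical turning axis. Point on the axis inside the bar, 24 mm above the skirt's top face, 13 mm below the bar's top; 145 mm above the bench when home. Its x axis runs along the bar, -x is the pointer's direction; it turns and rises with the knob.
- pointer_tip (a point): the tip of the pointer nose on the knob's skirt, 45 mm from the axis, with a bright line along it
- mark_round_c (a point): a plain dark steel round boss, 24 mm dia. and 4 mm high, on the cover 64 mm from the knob's axis and about 60 degrees (1.05 rad) to one side of the neutral direction: it marks the wanted speed. Point at the centre of its underside. Which side it is on differs from run to run.
- mark_bar_c (a point): a plain dark steel bar-shaped boss, 34 x 11 mm and 4 mm high, on the other side: it marks the other speed, not wanted. Point at the centre of its underside.
- pull (a joint): how far the knob is pulled up (m): 0 = fully home, 0.007 = its pin is just clear of the hidden index plate under the skirt, about 0.011 = a hard pull stop. A spring pushes it down: 4 N at home, growing by 0.5 N per mm. Let go over the plate's flat, the knob stays up at about 0.007.
- selector (a joint): turn of the knob (rad): 0 = neutral, pointer along the gearbox's -x; + = counter-clockwise from above; free to 1.6 either way when pulled, friction 0.04 N m. The neutral slot is wide (its ends lie 0.14 to 0.54 from 0). Each speed's pocket has 0.06 play either way and its centre lies anywhere 0.85 to 1.25 from 0: feel for it, pin resting on the plate, turning on from 0.65 until the knob drops 7 mm.
- pin: steel locking pin (7 mm dia.) under the skirt, fixed to the knob, 26 mm from the axis below the pointer, and its stem collar, which meets the pull stop. Origin: on the axis at the skirt's underside. The force on it from the hidden index plate and the pull stop must stay below 25 N.
- jar: glass jar with a steel lid, 64 mm dia., 85 mm high, standing on the bench beside the gearbox; origin under its centre. Leave alone.
- wrench: steel wrench lying on the bench beside the gearbox; leave alone.
- tape: roll of grey tape, 90 mm outer dia., 24 mm high, lying on the bench; origin under its centre. Leave alone.

How it is judged:
By the outcome, as a careful person would: the job done as asked, in the order asked, and still so for the second after the job is handed in, with the robot touching nothing.
It also fails if it takes over 51 s, if anything falls off the work surface, if the arm or the gripper's body presses on something with over 40 N, if the wrist force passes 120 N, or if a joint passes its speed limit or range.

### The arm

A 7-joint arm with a two-finger parallel gripper is mounted at the origin on the work surface. World frame = base frame: x ahead of the robot, y to its left, z up, the work surface at z = 0. Lengths are in m, angles in rad, forces in N, time in s.
With the tool pointing down it reaches from about 0.4 to 0.9 m from the base axis. Payload 5.6 kg.
Tool frame: the origin (TCP) lies on the centre line of the jaws, within the pads' length; the fingertips stand env.nose_length ahead of it and the grasp point (between the pads) lies 11 mm behind it (env.nose_length is the distance from the TCP to the fingertips, in m); z points along the fingers, x is the direction in which the jaws open and shut, and the axes are right-handed (so a half turn about z gives the same grasp; the last joint's range is limited). The gripper opens to 92 mm and grips with 3 to 60 N. Pads are 20 mm wide; open, the fingers measure 128 mm over their backs; the gripper's body (75 mm by 189 mm) begins 69 mm behind the grasp point.
Start: joints at [-1.182, 0.468, -0.012, 1.603, 0.006, 1.071, -0.056], TCP at [0.272, 0.59, 0.223] pointing down, gripper open.
Joint ranges: [-2.53, 2.53], [-0.31, 2.02], [-1.57, 1.55], [0.28, 2.44], [-1.29, 4.43], [0.15, 1.84], [-2.92, 2.92]. Speed limits (rad/s): [2.57, 2.57, 3.14, 3.14, 3.14, 3.14, 3.14].

### API

Orientations are given as a rotation vector (axis times angle).
In Python, from plant import env gives the robot as it stands.
- The arm moves only by the shell command python3 -m creep 'ROWS' [FORCE]. ROWS is text: rows parted by semicolons, each of 7 numbers parted by spaces: the shift along the world's x, y, z in cm, then the turn, a rotation vector about the world's x, y, z in degrees, then the closure in counts, from 0 (fully open) to 255 (shut). A call has exactly 5 rows; each row is the pose to reach, as a shift and turn from the pose commanded when the call began; what a row does not reach only later rows make up. A row lasts 1/10 s, in which the tool goes at most 50 mm and 8.59 degrees, less where a joint would pass 70% of its speed; a pose out of reach is approached as far as the arm can. A call with a gripper value outside its range is refused whole. The fingers move at their own pace and stop on an object; FORCE is the grip in N (left out, the last holds). Time passes only in rows, so rows that repeat a pose let the fingers close, or fill a call up. It gives the time, the measured TCP pose, the force and the opening at its end, in the units of the state.
- env.observe(): the state, without advancing time (a new reading comes with each control period).
- env.grab_frame(name): name is "scene" or "top" or "wrist"; returns (picture, depth): 420x560x3 uint8, red, green, blue; 420x560 float32, m along the optical axis (not along the pixel's ray), 0 where there is no reading.
- env.get_calibration(name): a dict with "fx", "fy", "cx", "cy" (pixels), "T" (4x4, takes a point from camera to world coordinates); the wrist camera has in their place "mount" (4x4, takes a point from camera to tool coordinates, whose origin is the TCP and whose axes are the tool frame's). Camera axes: x right, y down, z forward; pixel columns grow to the right and rows downward; lengths in m; the calibration is good to about 2 mm. A picture is of the moment at which its call begins: read the wrist's pose just before it. get_calibration takes no time and is no camera call.
- env.close_job(): hands the job in, once; it reports no verdict.
Trained networks look in the newest picture that a camera, given by its name, has taken for a name from the list of things; names that differ only in an ending like _2 or _b are one class to them, and where a whole thing is asked for, a point or a joint stands for the part that bears it (a point fixed in the world has none). Each returns a list of dicts, best first, with "conf" (0 to 1); they miss things now and then, are a little off and sometimes report something else, mostly with a low value. They report only what shows in the picture. A call takes as long as a camera call.
- env.search_frame(camera, query): "position" ([x, y, z] in m, in world coordinates, good to about 4 mm: the middle of the surface that is visible of it).
- env.tip_of(camera, query): "position" ([x, y, z] in m, in world coordinates, good to about 4 mm: a listed point, or the origin of a listed thing).
The state is a dict: "clock": time; "joints": joint angles; "qd": joint speeds; "joint_torque": joint torques, N m; "tcp_pos": TCP position; "eef_rot": TCP orientation; "wrist_force": force on the tool from outside, world axes, zero at the start; "wrist_torque": the same for the moment, N m; "finger_gap": finger opening in m.
Only numpy, scipy, OpenCV 4.12 (cv2) and the standard library are available. Lean on these libraries where they do the work, as an engineer would, in place of code of your own. Each camera call takes 0.05 s, during which the arm holds its last target. There are 200 camera calls.

## Working session

There is one attempt and no reset: what is moved stays moved. The work goes in short steps, Python scripts to look and compute and a shell command to move; the robot and the scene stay as the last step left them, time stands still between calls to the robot, and variables do not carry over. Pictures are saved under pics/ and viewed, and the job is handed in when it is done.

```bash
mkdir -p pics; cat > h.py <<'E'
import numpy as np, cv2
from plant import env
def snap(c,n):
    p,d=env.grab_frame(c); cv2.imwrite(f'pics/{n}.png',p[:,:,::-1]); return p,d
def st():
    s=env.observe(); print({k:np.round(s[k],4).tolist() for k in ('clock','tcp_pos','eef_rot','wrist_force','wrist_torque','finger_gap')}); return s
E
python3 - <<'E'
from h import *
st(); print(env.nose_length)
for c in('top','scene'):
    snap(c,c+'1')
    for q in('knob_grip','pointer_tip','mark_round_c','mark_bar_c','gearbox','jar'):
        if c=='top' or q in('knob_grip','mark_round_c','pointer_tip'):
            print(c,q,[(np.round(r['position'],3).tolist(),round(r['conf'],2)) for r in env.tip_of(c,q)[:2]])
E
```

```text
{'clock': 0.0, 'tcp_pos': [0.2718, 0.5898, 0.2217], 'eef_rot': [2.6449, 1.6933, -0.0022], 'wrist_force': [-0.6369, -0.3745, 1.4833], 'wrist_torque': [-0.0135, 0.0046, -0.0335], 'finger_gap': 0.0918}
0.008
top knob_grip [([0.574, 0.019, 0.143], 0.84), ([0.567, 0.02, 0.002], 0.33)]
top pointer_tip [([0.527, 0.017, 0.12], 0.77)]
top mark_round_c [([0.552, -0.041, 0.1], 0.45), ([0.687, -0.153, -0.002], 0.26)]
top mark_bar_c [([0.527, 0.07, 0.104], 0.39)]
top gearbox [([0.569, 0.019, -0.001], 0.63)]
top jar [([0.486, 0.24, 0.002], 0.67)]
scene knob_grip [([0.571, 0.024, 0.145], 0.86)]
scene pointer_tip [([0.525, 0.015, 0.118], 0.92)]
scene mark_round_c [([0.55, -0.04, 0.106], 0.4)]
```

View pics/top1.png

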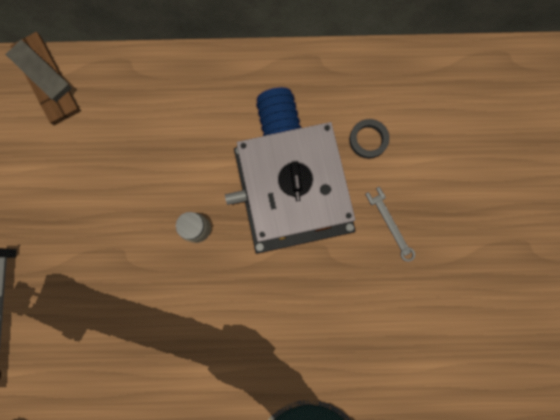

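View pics/scene1.png

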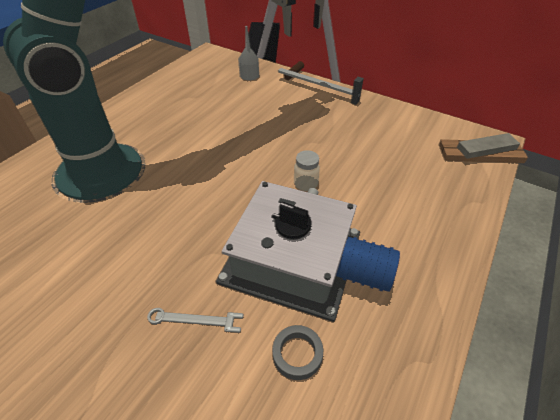

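```bash
python3 - <<'E'
from h import *
for n in('top','scene'):
    c=env.get_calibration(n); T=np.linalg.inv(c['T'])
    for k,p in dict(knob=[.572,.02,.145],tip=[.526,.016,.119],round=[.551,-.04,.105],bar=[.527,.07,.105]).items():
        q=T@np.r_[p,1]; print(n,k,np.round([c['fx']*q[0]/q[2]+c['cx'],c['fy']*q[1]/q[2]+c['cy']]))
from scipy.spatial.transform import Rotation as R
print(R.from_rotvec(env.observe()['eef_rot']).as_matrix().round(3))
E
```

```text
top knob [296. 176.]
top tip [298. 202.]
top round [325. 190.]
top bar [271. 203.]
scene knob [292. 212.]
scene tip [271. 213.]
scene round [266. 243.]
scene bar [285. 202.]
[[ 0.419  0.908  0.   ]
 [ 0.908 -0.419  0.   ]
 [ 0.     0.    -1.   ]]
```

Both views show the knob at about (296,178) in the top view, the round boss at (325,190) and the bar boss at (271,201). The network points match these. The gearbox is yawed about +0.2 rad, the round boss is on the + (CCW) side, and the pointer sits near world -x. I'll approach with the tool's yaw near -85° so the last joint has room to turn CCW.

```bash
python3 -m creep '1.5 -2.8 0.5 0 0 -7.5 0; 3 -5.6 1 0 0 -15 0; 4.5 -8.4 1.5 0 0 -22.5 0; 6 -11.2 2 0 0 -30 0; 7.5 -14 2.5 0 0 -37.5 0'
python3 -m creep '1.5 -2.8 0 0 0 -7.5 0; 3 -5.6 0 0 0 -15 0; 4.5 -8.4 0 0 0 -22.5 0; 6 -11.2 0 0 0 -30 0; 7.5 -14 0 0 0 -37.5 0'
python3 -m creep '1.5 -2.8 0 0 0 -7.5 0; 3 -5.6 0 0 0 -15 0; 4.5 -8.4 0 0 0 -22.5 0; 6 -11.2 0 0 0 -30 0; 7.5 -14 0 0 0 -37.5 0'
python3 -m creep '1.5 -2.8 0 0 0 -7.5 0; 3 -5.6 0 0 0 -15 0; 4.5 -8.4 0 0 0 -22.5 0; 6 -11.2 0 0 0 -30 0; 7.5 -14 0 0 0 -37.5 0'
python3 - <<'E'
from h import *
from scipy.spatial.transform import Rotation as R
s=st(); print(R.from_rotvec(s['eef_rot']).as_matrix().round(3), s['joints'])
p,d=snap('wrist','w1')
for q in('knob_grip','pointer_tip','mark_round_c','mark_bar_c'):
    print(q,[(np.round(r['position'],4).tolist(),round(r['conf'],2)) for r in env.tip_of('wrist',q)[:2]])
E
```

```text
clock: 1.05
tcp_pos: [0.3476, 0.4492, 0.248]
eef_rot: [-3.052, -0.745, -0.0]
wrist_force: [0.4, 0.9, 0.5]
finger_gap: 0.0919
clock: 1.55
tcp_pos: [0.4226, 0.3092, 0.2479]
eef_rot: [-3.129, 0.275, -0.001]
wrist_force: [0.2, 1.4, 0.7]
finger_gap: 0.0916
clock: 2.05
tcp_pos: [0.4975, 0.1693, 0.2479]
eef_rot: [-2.874, 1.266, -0.0]
wrist_force: [0.2, 0.1, -0.7]
finger_gap: 0.0921
clock: 2.55
tcp_pos: [0.5726, 0.0294, 0.2479]
eef_rot: [-2.315, 2.123, -0.0]
wrist_force: [-0.0, 0.2, 0.0]
finger_gap: 0.0921
{'clock': 2.55, 'tcp_pos': [0.5726, 0.0294, 0.2479], 'eef_rot': [-2.3152, 2.1226, -0.0001], 'wrist_force': [-0.0127, 0.1871, 0.0375], 'wrist_torque': [-0.0336, 0.1271, -0.0861], 'finger_gap': 0.0921}
[[ 0.087 -0.996  0.   ]
 [-0.996 -0.087  0.   ]
 [-0.    -0.001 -1.   ]] [-0.66145611  0.3557835   0.70046849  1.80512176 -0.25878718  1.07350118
 -1.35118968]
knob_grip [([0.5708, 0.0177, 0.1452], 0.72)]
pointer_tip [([0.5277, 0.0131, 0.1165], 0.63)]
mark_round_c [([0.5494, -0.0425, 0.106], 0.95), ([0.5685, 0.0193, 0.1451], 0.48)]
mark_bar_c []
```

View pics/w1.png

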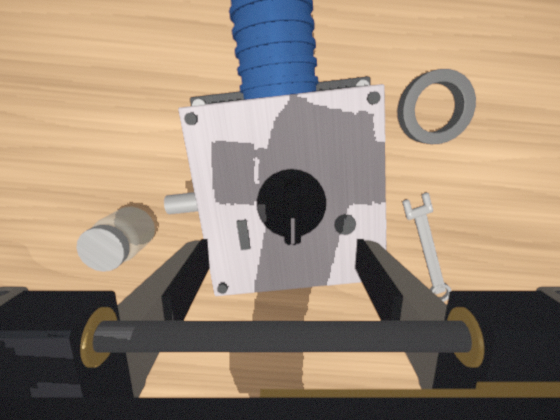

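The wrist view shows the knob at about (292,203), its pointer line at (293,230), and the round boss at (345,224). The bar's faces are too dark to see, so I'll fit bar and skirt from the depth.

```bash
python3 - <<'E'
from h import *
from scipy.spatial.transform import Rotation as R
s=env.observe(); T=np.eye(4); T[:3,:3]=R.from_rotvec(s['eef_rot']).as_matrix(); T[:3,3]=s['tcp_pos']
p,d=env.grab_frame('wrist'); c=env.get_calibration('wrist'); T=T@c['mount']
v,u=np.mgrid[:420,:560]; P=np.stack([(u-c['cx'])/c['fx']*d,(v-c['cy'])/c['fy']*d,d],-1)@T[:3,:3].T+T[:3,3]
near=(d>0)&(np.hypot(P[...,0]-.571,P[...,1]-.018)<.06)
bar=near&(P[...,2]>.152)&(P[...,2]<.164); Q=P[bar]
print('bar',bar.sum(),np.median(Q[:,2]),cv2.minAreaRect(Q[:,:2].astype(np.float32)*1000))
sk=near&(P[...,2]>.115)&(P[...,2]<.127); print('skirt',sk.sum(),np.median(P[sk][:,2]))
rm=near|True
cv=(d>0)&(abs(P[...,2]-.105)<.005); r=cv2.minAreaRect(P[cv][:,:2].astype(np.float32)*1000); print('cover',r)
g=p.copy(); g=cv2.convertScaleAbs(g[150:270,220:380],alpha=4); cv2.imwrite('pics/w1z.png',cv2.resize(g[:,:,::-1],None,fx=4,fy=4))
E
```

```text
bar 1033 0.1580709340856697 ((572.0341796875, 20.00252914428711), (55.21345520019531, 15.286287307739258), 5.556595802307129)
skirt 2730 0.12124538064440157
cover ((606.1727294921875, 27.12792205810547), (283.1923522949219, 202.83778381347656), 11.072096824645996)
```

View pics/w1z.png

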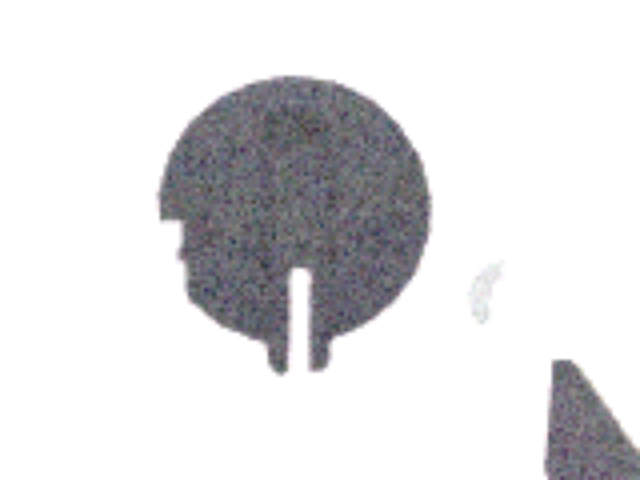

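The bar centre is at (0.572, 0.020) with yaw 5.6°, and the gearbox yaw is 11.1°, so the selector is at about -0.10. Next I descend over the bar and close gently.

```bash
python3 -m creep '-0.05 -0.95 -2 0 0 0.5 0; -0.05 -0.95 -5 0 0 0.5 0; -0.05 -0.95 -8 0 0 0.5 60; -0.05 -0.95 -10 0 0 0.5 120; -0.05 -0.95 -11.1 0 0 0.5 140' 12
python3 -m creep '0 0 0 0 0 0 255; 0 0 0 0 0 0 255; 0 0 0 0 0 0 255; 0 0 0 0 0 0 255; 0 0 0 0 0 0 255' 12
python3 -c "
from h import *;st()"
```

```text
clock: 3.35
tcp_pos: [0.5702, 0.0225, 0.1348]
eef_rot: [2.332, -2.103, -0.004]
wrist_force: [0.0, -0.2, 0.2]
finger_gap: 0.0699
clock: 3.85
tcp_pos: [0.572, 0.0209, 0.1373]
eef_rot: [-2.329, 2.106, -0.001]
wrist_force: [0.2, 0.1, -0.3]
finger_gap: 0.0299
{'clock': 3.85, 'tcp_pos': [0.572, 0.0209, 0.1373], 'eef_rot': [-2.3294, 2.1062, -0.0011], 'wrist_force': [0.1889, 0.0938, -0.3068], 'wrist_torque': [-0.0106, 0.1564, -0.0115], 'finger_gap': 0.0299}
```

```bash
python3 -m creep '0 0 0 0 0 0 255; 0 0 0 0 0 0 255; 0 0 0 0 0 0 255; 0 0 0 0 0 0 255; 0 0 0 0 0 0 255' 12
python3 -c "
from h import *;st()"
```

```text
clock: 4.35
tcp_pos: [0.5718, 0.02, 0.1369]
eef_rot: [2.329, -2.108, 0.002]
wrist_force: [0.3, -4.5, 3.7]
finger_gap: 0.016
{'clock': 4.35, 'tcp_pos': [0.5718, 0.02, 0.1369], 'eef_rot': [2.3293, -2.1077, 0.0016], 'wrist_force': [0.348, -4.463, 3.6597], 'wrist_torque': [-0.8785, 0.2234, 0.0418], 'finger_gap': 0.016}
```

```bash
python3 -m creep '0 -0.05 0 0 0 0 255; 0 -0.1 0 0 0 0 255; 0 -0.1 0 0 0 0 255; 0 -0.1 0 0 0 0 255; 0 -0.1 0 0 0 0 255' 25
python3 -c "
from h import *;st()"
```

```text
clock: 4.85
tcp_pos: [0.5718, 0.0199, 0.1369]
eef_rot: [-2.33, 2.107, -0.0]
wrist_force: [-0.9, -2.0, 5.2]
finger_gap: 0.0159
{'clock': 4.85, 'tcp_pos': [0.5718, 0.0199, 0.1369], 'eef_rot': [-2.33, 2.1067, -0.0004], 'wrist_force': [-0.9209, -2.0327, 5.1605], 'wrist_torque': [-0.4868, 0.1896, -0.065], 'finger_gap': 0.0159}
```

```bash
python3 -m creep '0 -0.07 0 0 0 0 255; 0 -0.07 0.2 0 0 0 255; 0 -0.07 0.4 0 0 0 255; 0 -0.07 0.6 0 0 0 255; 0 -0.07 0.6 0 0 0 255' 30
python3 -c "
from h import *;st()"
```

```text
clock: 5.35
tcp_pos: [0.5717, 0.0199, 0.1423]
eef_rot: [-2.331, 2.106, 0.0]
wrist_force: [4.9, 0.5, -7.8]
finger_gap: 0.0158
{'clock': 5.35, 'tcp_pos': [0.5717, 0.0199, 0.1423], 'eef_rot': [-2.3305, 2.1062, 0.0002], 'wrist_force': [4.9041, 0.5423, -7.7952], 'wrist_torque': [0.1437, -1.0156, -0.025], 'finger_gap': 0.0158}
```

```bash
python3 -m creep '0.05 0 0.1 0 0 0 255; 0.1 0 0.2 0 0 0 255; 0.1 0 0.33 0 0 0 255; 0.1 0 0.33 0 0 0 255; 0.1 0 0.33 0 0 0 255' 30
python3 -c "
from h import *;st()"
```

```text
clock: 5.85
tcp_pos: [0.5718, 0.0198, 0.1455]
eef_rot: [2.33, -2.106, -0.003]
wrist_force: [2.0, 3.4, -8.8]
finger_gap: 0.0158
{'clock': 5.85, 'tcp_pos': [0.5718, 0.0198, 0.1455], 'eef_rot': [2.3302, -2.1063, -0.0027], 'wrist_force': [2.0412, 3.3617, -8.8269], 'wrist_torque': [0.7862, -0.2617, -0.0591], 'finger_gap': 0.0158}
```

```bash
python3 -m creep '0.05 0.05 0 0 0 3 255; 0.05 0.05 0 0 0 7 255; 0.05 0.05 0 0 0 12 255; 0.05 0.05 0 0 0 17 255; 0.05 0.05 0 0 0 21 255' 30
python3 -c "
from h import *;st()"
```

```text
clock: 6.35
tcp_pos: [0.5719, 0.0198, 0.1454]
eef_rot: [2.677, -1.642, -0.004]
wrist_force: [0.6, 2.3, -10.1]
finger_gap: 0.0156
{'clock': 6.35, 'tcp_pos': [0.5719, 0.0198, 0.1454], 'eef_rot': [2.6768, -1.6421, -0.0037], 'wrist_force': [0.586, 2.2881, -10.121], 'wrist_torque': [0.5686, -0.1234, -0.0616], 'finger_gap': 0.0156}
```

```bash
python3 -m creep '0 0 0 0 0 5 255; 0 0.05 0 0 0 10 255; 0 0.05 0 0 0 15 255; 0 0.05 0 0 0 20 255; 0 0.05 0 0 0 22 255' 30
python3 - <<'E'
from h import *
st(); snap('scene','s2'); 
E
```

```text
clock: 6.85
tcp_pos: [0.5719, 0.0198, 0.1453]
eef_rot: [2.94, -1.103, -0.004]
wrist_force: [-0.0, 1.3, -9.3]
finger_gap: 0.0157
{'clock': 6.85, 'tcp_pos': [0.5719, 0.0198, 0.1453], 'eef_rot': [2.9404, -1.1027, -0.0037], 'wrist_force': [-0.0023, 1.2988, -9.2929], 'wrist_torque': [0.4023, -0.0465, -0.042], 'finger_gap': 0.0157}
```

View pics/s2.png

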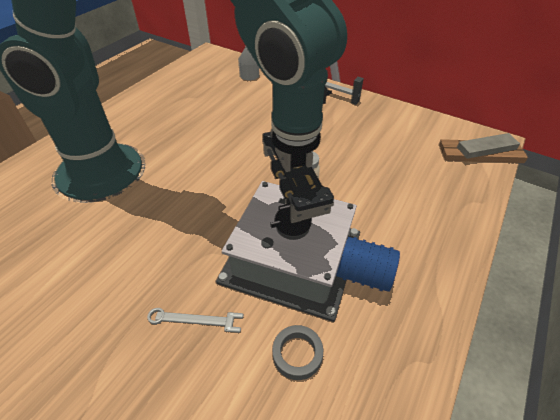

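```bash
python3 -m creep '0 0 -0.05 0 0 0 255; 0 0.03 -0.1 0 0 0 255; 0 0.03 -0.15 0 0 0 255; 0 0.03 -0.15 0 0 0 255; 0 0.03 -0.15 0 0 0 255' 30
python3 -c "
from h import *;st()"
```

```text
clock: 7.4
tcp_pos: [0.572, 0.0199, 0.144]
eef_rot: [2.939, -1.107, -0.003]
wrist_force: [-3.7, 0.0, -9.0]
finger_gap: 0.0159
{'clock': 7.4, 'tcp_pos': [0.572, 0.0199, 0.144], 'eef_rot': [2.9386, -1.1066, -0.0032], 'wrist_force': [-3.7489, 0.038, -9.0018], 'wrist_torque': [-0.1981, 1.0267, 0.0379], 'finger_gap': 0.0159}
```

```bash
python3 -m creep '-0.05 0 -0.02 0 0 0 255; -0.1 0 -0.04 0 0 0 255; -0.1 0 -0.06 0 0 0 255; -0.1 0 -0.06 0 0 0 255; -0.1 0 -0.06 0 0 0 255' 30
python3 -c "
from h import *;st()"
```

```text
clock: 7.9
tcp_pos: [0.5719, 0.02, 0.1439]
eef_rot: [2.94, -1.107, -0.0]
wrist_force: [-3.8, -2.3, -7.0]
finger_gap: 0.0156
{'clock': 7.9, 'tcp_pos': [0.5719, 0.02, 0.1439], 'eef_rot': [2.9396, -1.1067, -0.0001], 'wrist_force': [-3.8356, -2.3241, -6.9679], 'wrist_torque': [-0.6269, 1.0757, 0.0265], 'finger_gap': 0.0156}
```

```bash
python3 -m creep '-0.05 0 -0.03 0 0 0 255; -0.05 -0.05 -0.06 0 0 0 255; -0.05 -0.05 -0.1 0 0 0 255; -0.05 -0.05 -0.1 0 0 0 255; -0.05 -0.05 -0.1 0 0 0 255' 30
python3 -c "
from h import *;st()"
```

```text
clock: 8.4
tcp_pos: [0.572, 0.02, 0.1436]
eef_rot: [-2.94, 1.106, -0.001]
wrist_force: [-4.3, -1.2, 2.4]
finger_gap: 0.0157
{'clock': 8.4, 'tcp_pos': [0.572, 0.02, 0.1436], 'eef_rot': [-2.9398, 1.1062, -0.0013], 'wrist_force': [-4.3491, -1.1771, 2.4025], 'wrist_torque': [-0.5937, 1.5216, -0.0092], 'finger_gap': 0.0157}
```

```bash
python3 -m creep '-0.05 0 0.02 0 0 0 255; -0.05 0 0.02 0 0 1 255; -0.05 0 0.02 0 0 2 255; -0.05 0 0.02 0 0 3 255; -0.05 0 0.02 0 0 3 255' 30
python3 -c "
from h import *;st()"
```

```text
clock: 8.9
tcp_pos: [0.5719, 0.02, 0.1436]
eef_rot: [-2.968, 1.028, -0.003]
wrist_force: [-2.9, -1.1, 4.0]
finger_gap: 0.0154
{'clock': 8.9, 'tcp_pos': [0.5719, 0.02, 0.1436], 'eef_rot': [-2.9677, 1.0281, -0.0026], 'wrist_force': [-2.9315, -1.0554, 4.0171], 'wrist_torque': [-0.5139, 0.8607, -0.093], 'finger_gap': 0.0154}
```

```bash
python3 -m creep '0 0 0 0 0 1 255; 0 0 0 0 0 2 255; 0 0 0 0 0 3 255; 0 0 0 0 0 3 255; 0 0 0 0 0 3 255' 30
python3 -c "
from h import *;st()"
```

```text
clock: 9.4
tcp_pos: [0.5719, 0.02, 0.1436]
eef_rot: [-2.994, 0.95, -0.003]
wrist_force: [-1.2, -0.4, 5.8]
finger_gap: 0.0161
{'clock': 9.4, 'tcp_pos': [0.5719, 0.02, 0.1436], 'eef_rot': [-2.9939, 0.9497, -0.0026], 'wrist_force': [-1.1659, -0.382, 5.7689], 'wrist_torque': [-0.5278, 0.8176, -0.0548], 'finger_gap': 0.0161}
```

```bash
python3 -m creep '0 0 0.04 0 0 1 255; 0 0 0.04 0 0 2 255; 0 0 0.04 0 0 3 255; 0 0 0.04 0 0 3 255; 0 0 0.04 0 0 3 255' 30
python3 -c "
from h import *;st()"
```

```text
clock: 9.9
tcp_pos: [0.5718, 0.02, 0.1436]
eef_rot: [-3.018, 0.872, -0.002]
wrist_force: [1.7, -0.7, 2.0]
finger_gap: 0.0161
{'clock': 9.9, 'tcp_pos': [0.5718, 0.02, 0.1436], 'eef_rot': [-3.0179, 0.8717, -0.0025], 'wrist_force': [1.7439, -0.7111, 1.9935], 'wrist_torque': [-0.4764, -0.0015, -0.0895], 'finger_gap': 0.0161}
```

```bash
python3 -m creep '0 0 0 0 0 1 255; 0 0 0 0 0 2 255; 0 0 0 0 0 3 255; 0 0 0 0 0 3 255; 0 0 0 0 0 3 255' 30
python3 -c "
from h import *;st()"
```

```text
clock: 10.4
tcp_pos: [0.5718, 0.02, 0.1437]
eef_rot: [-3.04, 0.793, -0.002]
wrist_force: [3.8, -0.7, 3.2]
finger_gap: 0.0156
{'clock': 10.4, 'tcp_pos': [0.5718, 0.02, 0.1437], 'eef_rot': [-3.0395, 0.7928, -0.0024], 'wrist_force': [3.799, -0.6559, 3.1519], 'wrist_torque': [-0.4676, -0.6179, -0.1058], 'finger_gap': 0.0156}
```

```bash
python3 -m creep '0.05 0 0.02 0 0 1 255; 0.05 0 0.02 0 0 2 255; 0.05 0 0.02 0 0 3 255; 0.05 0 0.02 0 0 3 255; 0.05 0 0.02 0 0 3 255' 30
python3 -c "
from h import *;st()"
```

```text
clock: 10.9
tcp_pos: [0.5718, 0.0199, 0.1437]
eef_rot: [-3.06, 0.713, -0.001]
wrist_force: [3.3, -0.6, 2.6]
finger_gap: 0.0157
{'clock': 10.9, 'tcp_pos': [0.5718, 0.0199, 0.1437], 'eef_rot': [-3.0596, 0.7129, -0.0007], 'wrist_force': [3.28, -0.5588, 2.5959], 'wrist_torque': [-0.4471, -0.6519, -0.1698], 'finger_gap': 0.0157}
```

```bash
python3 -m creep '0.05 0 0 0 0 1 255; 0.05 0 0 0 0 2 255; 0.05 0 0 0 0 3 255; 0.05 0 0 0 0 3 255; 0.05 0 0 0 0 3 255' 30
python3 -c "
from h import *;st()"
```

```text
clock: 11.4
tcp_pos: [0.5718, 0.02, 0.1435]
eef_rot: [3.077, -0.632, -0.001]
wrist_force: [2.9, -1.3, 5.3]
finger_gap: 0.016
{'clock': 11.4, 'tcp_pos': [0.5718, 0.02, 0.1435], 'eef_rot': [3.0772, -0.6324, -0.0008], 'wrist_force': [2.9314, -1.3413, 5.2647], 'wrist_torque': [-0.4095, -0.1642, -0.0943], 'finger_gap': 0.016}
```

```bash
python3 -m creep '0.05 0 0.03 0 0 1 255; 0.05 0 0.03 0 0 2 255; 0.05 0 0.03 0 0 3 255; 0.05 0 0.03 0 0 3 255; 0.05 0 0.03 0 0 3 255' 30
python3 -c "
from h import *;st()"
```

```text
clock: 11.9
tcp_pos: [0.5719, 0.02, 0.1435]
eef_rot: [3.092, -0.552, -0.002]
wrist_force: [-1.1, -2.0, 2.2]
finger_gap: 0.0156
{'clock': 11.9, 'tcp_pos': [0.5719, 0.02, 0.1435], 'eef_rot': [3.0924, -0.5515, -0.0023], 'wrist_force': [-1.0622, -1.9814, 2.2246], 'wrist_torque': [-0.4072, 0.3657, -0.0135], 'finger_gap': 0.0156}
```

```bash
python3 -m creep '0.03 0 0 0 0 1 255; 0.03 0 0 0 0 2 255; 0.03 0 0 0 0 3 255; 0.03 0 0 0 0 3 255; 0.03 0 0 0 0 3 255' 30
python3 -c "
from h import *;st()"
```

```text
clock: 12.4
tcp_pos: [0.572, 0.0199, 0.1434]
eef_rot: [3.106, -0.471, -0.003]
wrist_force: [-3.8, -1.2, 1.1]
finger_gap: 0.0158
{'clock': 12.4, 'tcp_pos': [0.572, 0.0199, 0.1434], 'eef_rot': [3.1057, -0.4705, -0.0031], 'wrist_force': [-3.7684, -1.1816, 1.0997], 'wrist_torque': [-0.3579, 1.1463, -0.1194], 'finger_gap': 0.0158}
```

```bash
python3 -m creep '-0.05 0 0 0 0 1 255; -0.05 0 0 0 0 2 255; -0.05 0 0 0 0 3 255; -0.05 0 0 0 0 3 255; -0.05 0 0 0 0 3 255' 30
python3 -c "
from h import *;st()"
```

```text
clock: 12.9
tcp_pos: [0.5719, 0.0199, 0.1434]
eef_rot: [3.117, -0.389, -0.002]
wrist_force: [-3.4, -1.2, -4.2]
finger_gap: 0.0156
{'clock': 12.9, 'tcp_pos': [0.5719, 0.0199, 0.1434], 'eef_rot': [3.117, -0.3892, -0.0015], 'wrist_force': [-3.3689, -1.23, -4.2275], 'wrist_torque': [-0.3296, 0.828, -0.0065], 'finger_gap': 0.0156}
```

```bash
python3 -m creep '0 0 0 0 0 1 255; 0 0 0 0 0 2 255; 0 0 0 0 0 3 255; 0 0 0 0 0 3 255; 0 0 0 0 0 3 255' 30
python3 -c "
from h import *;st()"
```

```text
clock: 13.4
tcp_pos: [0.5719, 0.0199, 0.1435]
eef_rot: [3.126, -0.307, -0.002]
wrist_force: [-2.8, -0.8, -8.8]
finger_gap: 0.0162
{'clock': 13.4, 'tcp_pos': [0.5719, 0.0199, 0.1435], 'eef_rot': [3.1262, -0.3075, -0.0016], 'wrist_force': [-2.7991, -0.7917, -8.7569], 'wrist_torque': [-0.3145, 0.7077, -0.0306], 'finger_gap': 0.0162}
```

```bash
python3 -m creep '0 0 -0.05 0 0 0 255; 0 0 -0.1 0 0 0 255; 0 0 -0.15 0 0 0 255; 0 0 -0.15 0 0 0 255; 0 0 -0.15 0 0 0 255' 30
python3 -c "
from h import *;st()"
```

```text
clock: 13.9
tcp_pos: [0.572, 0.0199, 0.1422]
eef_rot: [3.126, -0.308, -0.001]
wrist_force: [-4.9, -1.6, -8.2]
finger_gap: 0.0158
{'clock': 13.9, 'tcp_pos': [0.572, 0.0199, 0.1422], 'eef_rot': [3.1263, -0.3078, -0.0013], 'wrist_force': [-4.8837, -1.5503, -8.1674], 'wrist_torque': [-0.4083, 1.1436, 0.0497], 'finger_gap': 0.0158}
```

```bash
python3 -m creep '0 0 -0.06 0 0 0 255; -0.03 0 -0.12 0 0 0 255; -0.05 0 -0.2 0 0 0 255; -0.05 0 -0.3 0 0 0 255; -0.05 0 -0.3 0 0 0 255' 30
python3 -c "
from h import *;st()"
```

```text
clock: 14.4
tcp_pos: [0.572, 0.0199, 0.1394]
eef_rot: [3.126, -0.308, 0.0]
wrist_force: [-5.2, -1.1, -7.1]
finger_gap: 0.0158
{'clock': 14.4, 'tcp_pos': [0.572, 0.0199, 0.1394], 'eef_rot': [3.1264, -0.3078, 0.0003], 'wrist_force': [-5.2272, -1.0789, -7.1179], 'wrist_torque': [-0.3721, 1.2034, 0.007], 'finger_gap': 0.0158}
```

```bash
python3 -m creep '0 0 -0.05 0 0 0 255; 0 0 -0.1 0 0 0 255; 0 0 -0.15 0 0 0 255; 0 0 -0.2 0 0 0 255; 0 0 -0.2 0 0 0 255' 30
python3 -c "
from h import *;st()"
```

```text
clock: 14.9
tcp_pos: [0.572, 0.0199, 0.1374]
eef_rot: [3.126, -0.308, 0.0]
wrist_force: [-4.5, -1.8, -4.8]
finger_gap: 0.0158
{'clock': 14.9, 'tcp_pos': [0.572, 0.0199, 0.1374], 'eef_rot': [3.1264, -0.3077, 0.0004], 'wrist_force': [-4.5413, -1.8471, -4.7959], 'wrist_torque': [-0.493, 1.2068, 0.0317], 'finger_gap': 0.0158}
```

Still following the spring, almost home. One last small lowering, then I open.

```bash
python3 -m creep '0 0 -0.04 0 0 0 255; 0 0 -0.08 0 0 0 255; 0 0 -0.08 0 0 0 255; 0 0 -0.08 0 0 0 200; 0 0 -0.08 0 0 0 150' 10
python3 -m creep '0 0 0 0 0 0 150; 0 0 0 0 0 0 100; 0 0 0 0 0 0 50; 0 0 0 0 0 0 0; 0 0 0 0 0 0 0'
python3 -m creep '0 0 1 0 0 0 0; 0 0 4 0 0 0 0; 0 0 7 0 0 0 0; 0 0 11 0 0 0 0; 0 0 11 0 0 0 0'
cat > chk.py <<'E'
from h import *
from scipy.spatial.transform import Rotation as R
s=st(); T=np.eye(4); T[:3,:3]=R.from_rotvec(s['eef_rot']).as_matrix(); T[:3,3]=s['tcp_pos']
p,d=snap('wrist','w2'); c=env.get_calibration('wrist'); T=T@c['mount']
v,u=np.mgrid[:420,:560]; P=np.stack([(u-c['cx'])/c['fx']*d,(v-c['cy'])/c['fy']*d,d],-1)@T[:3,:3].T+T[:3,3]
near=(d>0)&(np.hypot(P[...,0]-.572,P[...,1]-.02)<.05)
z=P[...,2]; bar=near&(z>.150)&(z<.172); Q=P[bar]
print('bar',bar.sum(),np.median(Q[:,2]),cv2.minAreaRect(Q[:,:2].astype(np.float32)*1000))
sk=near&(z>.113)&(z<.135); print('skirt',np.median(z[sk])); cv=(abs(z-.105)<.004)&(d>0); print('cover z',np.median(z[cv]))
for q in('knob_grip','pointer_tip'): print(q,[(np.round(r['position'],4).tolist(),round(r['conf'],2)) for r in env.tip_of('wrist',q)[:2]])
E
python3 chk.py
```

```text
clock: 15.4
tcp_pos: [0.5745, 0.0205, 0.138]
eef_rot: [-3.125, 0.307, -0.009]
wrist_force: [-0.1, -0.4, -0.2]
finger_gap: 0.026
clock: 15.9
tcp_pos: [0.572, 0.02, 0.1367]
eef_rot: [-3.126, 0.308, -0.001]
wrist_force: [-0.3, -0.6, 0.4]
finger_gap: 0.0658
clock: 16.4
tcp_pos: [0.5752, 0.0198, 0.2528]
eef_rot: [-3.124, 0.308, -0.016]
wrist_force: [0.2, -0.6, -0.2]
finger_gap: 0.092
{'clock': 16.4, 'tcp_pos': [0.5752, 0.0198, 0.2528], 'eef_rot': [-3.1237, 0.3081, -0.0163], 'wrist_force': [0.2171, -0.6289, -0.2116], 'wrist_torque': [-0.0635, 0.0442, -0.0303], 'finger_gap': 0.092}
bar 1027 0.15800258233752806 ((571.4239501953125, 20.403194427490234), (55.33135986328125, 15.576194763183594), 78.9384536743164)
skirt 0.12125562404551515
cover z 0.10530528130526606
knob_grip [([0.5708, 0.0189, 0.1489], 0.84)]
pointer_tip [([0.5633, -0.0243, 0.1175], 0.69)]
```

View pics/w2.png

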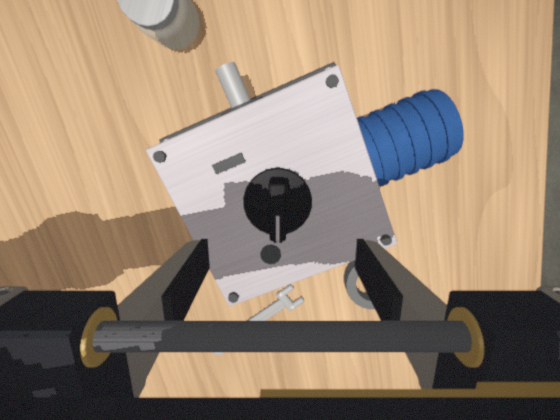

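The wrist view shows the pointer line at (278,228) aimed at the round boss at (270,254). The bar top is at 158.0 mm, against 158.1 mm when home before, so the knob is fully down. Nothing on the bench has moved, so I'm handing in.

```bash
python3 -m creep '0 0 2 0 0 0 0; 0 0 2 0 0 0 0; 0 0 2 0 0 0 0; 0 0 2 0 0 0 0; 0 0 2 0 0 0 0'; python3 -c "
from h import *;print(env.close_job())"
```

```text
clock: 17.05
tcp_pos: [0.5713, 0.0199, 0.2655]
eef_rot: [3.126, -0.308, -0.003]
wrist_force: [0.6, 0.1, 0.2]
finger_gap: 0.0918
the job is handed in; nothing more can be done
None
```

The gearbox is in the speed marked by the round boss, and I handed the job in at 17 s of the 51 s allowed.

**What I did:** I gripped the knob's bar, lifted it about 8.6 mm (short of the pull stop) and turned it counter-clockwise towards the round boss. I then rested the pin lightly on the plate and turned on in 3° steps until it found the pocket at about 1.18 rad. I followed the spring down 7 mm, released the knob and backed off.

**Last checks:**
- **Knob height:** the bar top is at 158.0 mm and the skirt at 121.3 mm, against 158.1 and 121.2 mm before I touched it, so the knob is fully home.
- **Knob angle:** the bar sits at about 1.185 rad from neutral, inside the 0.85–1.25 range, with the pointer towards the round boss.
- **Forces:** wrist readings after each move stayed around 10 N or below. From the wrist and spring forces I put the load on the pin at about 13 N at most.
- **Disagreement:** the network put the knob's grip point at 149 mm, where it should be 145 mm when home. That is within its stated error of about 4 mm, and I trusted the depth readings.
- **Other things on the bench:** the jar, wrench and tape look undisturbed in the last picture. I did not measure their positions again.

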